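Slide the lid home over the prep-station dish

ROBOT

A 6-joint arm with a two-finger parallel gripper is mounted at the origin on a cart in front of the work surface, level with it; the furniture and walls round the work are solid. World frame = base frame: x ahead of the robot, y to its left, z up, the work surface at z = 0. Lengths are in mm, angles in rad, forces in N, time in s.
With the tool pointing down it reaches from about 400 to 925 mm from the base axis. Payload 12.5 kg.
Tool frame: the origin (TCP) lies at the very end of the fingers, on their centre line; the grasp point (between the pads) lies 19 mm behind it; z points along the fingers, y is the line along which they close (so a half turn about z gives the same grasp; the last joint's range is limited). The gripper opens to 95 mm and grips with 3 to 60 N. Pads are 20 mm wide; open, the fingers measure 119 mm over their backs; the gripper's body (75 mm by 180 mm) begins 59 mm behind the grasp point.
Start: joints at [1.241, 0.491, 1.559, -0, 1.092, -0.106], TCP at [138.692, 609.435, 214.661] pointing down, gripper open.
Joint ranges: [-3.1, 3.1], [-0.84, 2.19], [0.05, 2.79], [-1.13, 4.28], [0.06, 2.93], [-2.69, 2.69]. Speed limits (rad/s): [2.22, 2.22, 2.79, 3.14, 3.14, 3.14].

INTERFACE

Orientations are given as [roll, pitch, yaw] about the fixed x, y, z axes, in that order (R = Rz(yaw) Ry(pitch) Rx(roll)).
In Python, from cell import * gives the robot as it stands.
- The arm moves only by the tool jog_arm, never from a script. Its argument "targets" is a list of rows, each an object with "turn": the turn, a rotation vector about the world's x, y, z in degrees, a list of three; "slide": the shift along the world's x, y, z in mm, a list of three; "claw": the opening in per cent of the stroke, from 0 (shut) to 100 (fully open). In form: [{"turn": [wx, wy, wz], "slide": [x, y, z], "claw": claw}, ...]. A call has 1 to 5 rows; each row shifts and turns the commanded pose from where the row before left it; what a row does not reach is not made up. A row lasts 1/8 s, in which the tool goes at most 62.5 mm and 10.7 degrees, less where a joint would pass 70% of its speed; a pose out of reach is approached as far as the arm can. A call with a gripper value outside its range is refused whole. The fingers move at their own pace and stop on an object; the grip force is fixed at half the most. Time passes only in rows, so rows that do not move let the fingers close. It gives the time, the measured TCP pose, the force, the opening and the grip force at its end, in the units of the state.
- state(): the state, without advancing time (a new reading comes with each control period).
- read_camera(name): name is "scene" or "top" or "wrist"; returns a dict with "frame" (400x640x3 uint8, blue, green, red), "mtx" (3x3 intrinsics, pixels), "R" (3x3) and "t" (3): a world point X has camera coordinates R X + t. Camera axes: x right, y down, z forward; pixel columns grow to the right and rows downward; lengths in mm; the calibration is good to about 2 mm. A picture is of the moment at which its call begins. There is no depth.
- job_done(): hands the job in; it is judged then, once.
Trained networks look in the newest picture that a camera, given by its name, has taken for a name from the list of things; names that differ only in an ending like _2 or _b are one class to them, and where a whole thing is asked for, a point or a joint stands for the part that bears it (a point fixed in the world has none). Each returns a list of dicts, best first, with "conf" (0 to 1); they miss things now and then, are a little off and sometimes report something else, mostly with a low value. They report only what shows in the picture. A call takes as long as a camera call. They do not tell look-alikes from the thing itself.
- look_for(query, camera): "xy" ([column, row] in pixels, amid what is visible of it).
The state is a dict: "t": time; "joints": joint angles; "qvel": joint speeds; "tau": joint torques, N m; "eef_pos": TCP position; "tcp_rot": TCP orientation; "ft_force": force on the tool from outside, world axes, zero at the start; "moment": the same for the moment, N m; "opening": opening from 0.0 (shut) to 1.0 (fully open); "grip_force": force on a finger pad.
Only numpy, scipy, OpenCV 4.12 (cv2) and the standard library are available. Lean on these libraries where they do the work, as an engineer would, in place of code of your own. Each camera call takes 0.05 s, during which the arm holds its last target. There are 200 camera calls.

TASK

Close the dish of the bamboo prep station with the blue lid: lay the lid flat on the white deck in front of the dish, between the rails, then slide it along the deck, never lifting it over the dish, until you feel it drop into the shallow pocket, fully home and flat, and let go of it. The dish can be clamped anywhere along the rails, so go by feel and go gently, with no more than about 20 N between lid and station; leave the mug and the tub where they stand.

Things in the scene. Friction and masses are not known exactly. Their poses are not given: they have to be found in the camera images.
- station: Bamboo prep station, 410 x 166 x 50 mm, fixed to the worktop. Origin: centre of its underside; x = direction in which the lid is slid (deck towards dish), roughly to the robot's right; z up. Two rails run along x, inner faces 67.5 mm either side of the centre line, tops 50 mm above the worktop. Between them is a stiffly clamped white carriage: deck, pocket, back lip.
- deck_spot (a point): Point on the white deck's top, on the centre line, 85 mm before the station's origin, 40 mm above the worktop; axes as the station's. A lid laid with its centre here lies on the flat deck, always clear of the pocket.
- pocket_mean (a point): Middle of the range in which the pocket (dish mouth) may be: the true pocket centre is up to 45 mm either way along the station's x, unmeasured. On the centre line, at deck height (40 mm). The pocket is 105 mm long in x, as wide as the rail gap, 6 mm deep to a ledge round the deeper dish. Beyond it is a back lip 30 mm long, at deck height.
- lid: Blue flat lid, 100 mm in its x by 130 mm in its y, 6 mm thick, with an upright wooden bar handle in the middle; 0.13 to 0.25 kg, not exactly known. Origin: centre of its underside. Same either way round; its x must lie along the station's x (either sense) to fit. It fits the gap between the rails with 2.5 mm to spare on each side and the pocket with 2.5 mm at each end; home, its top is flush with the deck.
- lid_handle (a point): Grip point of the lid's bar handle: on its centre line, 24 mm above the lid's underside. The bar is 60 mm long in x, 12 mm thick in y, and reaches from 6 to 38 mm above the lid's underside; grasp it from above across its 12 mm. Axes as those of the lid.
- mug: White mug with grey-blue dots, 83 x 112 x 94 mm, standing loose behind the station. Origin: centre of its underside.
- tub: Small white, red and blue tub, 72 mm across and 71 mm high, standing loose behind the station. Origin: centre of its underside.
Mind the look-alikes: they are no part of the job. Of the things that look like the lid, the larger one is meant.

How it is judged (in metres and radians):
On the way, in this order (a step that is already met when the one before it is completed fails the run):
1. the lid lies flat on the deck between the rails, its centre in front of the dish (z of lid_handle in the frame of station between 0.0615 and 0.0665 m and x of lid_handle in the frame of station between -0.15 and -0.03 m and angle between lid_handle's own z axis and vertical below 0.04 rad and angle between the x axis of lid_handle and the x axis of station, either way round below 0.1 rad and contact force between lid and station above 0.2 N and y of lid_handle in the frame of station between -0.006 and 0.006 m), for 0.2 s.
2. the lid has dropped flat into the pocket (z of lid_handle in the frame of station below 0.06 m and x of lid_handle in the frame of station between 0.02 and 0.125 m and angle between lid_handle's own z axis and vertical below 0.025 rad and angle between the x axis of lid_handle and the x axis of station, either way round below 0.1 rad and y of lid_handle in the frame of station between -0.006 and 0.006 m), for 0.2 s.
At the end, for the whole second after the job is handed in: The lid rests in the pocket between the rails: down on the ledge within 2 mm, flat within 0.025 rad, at rest and let go (all of step 2 and z of lid_handle in the frame of station above 0.055 m and linear speed of lid below 0.01 m/s); the robot touches nothing.
It fails at once if the lid is lifted more than 8 mm off the deck's level while its centre is over the dish (z of lid_handle in the frame of station above 0.072 m and x of lid_handle in the frame of station between 0 and 0.2 m and y of lid_handle in the frame of station between -0.1 and 0.1 m).
It fails at once if lid and station are pressed together with more than 30 N (contact force between lid and station above 30 N).
It fails at once if the mug is shifted more than 20 mm (distance of mug from where it was at the start of the episode above 0.02 m).
It fails at once if the tub is shifted more than 20 mm (distance of tub from where it was at the start of the episode above 0.02 m).
It also fails if it takes over 67 s, if anything falls off the work surface, if the arm or the gripper's body presses on something with over 40 N, if the wrist force passes 120 N, or if a joint passes its speed limit or range.

## Working session

There is one attempt and no reset: what is moved stays moved. The work goes in short steps, Python scripts to look and compute and a tool call to move; the robot and the scene stay as the last step left them, time stands still between calls to the robot, and variables do not carry over. Pictures are saved under pics/ and viewed, at most 10 in all, crops included, and the job is handed in when it is done.

Besides the shell and the picture viewer there is one more tool, called after "Emit:" as name([rows], argument=value, ...), one row to a line, values as JSON. jog_arm: Moves the arm, as the interface text tells. Its arguments: {"type":"object","properties":{"targets":{"type":"array","items":{"type":"object","properties":{"turn":{"type":"array","items":{"type":"number"}},"slide":{"type":"array","items":{"type":"number"}},"claw":{"type":"number"}}}}},"required":["targets"]}

```bash
mkdir -p pics
cat > h.py <<'E'
from cell import *
import numpy as np, cv2
def ray(c,uv,z):
    d=c["R"].T@np.linalg.solve(c["mtx"],[uv[0],uv[1],1]); o=-c["R"].T@c["t"]
    return o+d*(z-o[2])/d[2]
def proj(c,X):
    p=c["mtx"]@(c["R"]@np.array(X,float)+c["t"]); return p[:2]/p[2]
E
python3 - <<'E'
from h import *
ims=[]
for n in ["scene","top"]:
    c=read_camera(n); cv2.imwrite(f"pics/{n}1.png",c["frame"])
    print(n,-c["R"].T@c["t"])
    for q in ["lid","lid_handle","station","mug","tub"]:
        for d in look_for(q,n): print(q,np.round(d["xy"]),round(d["conf"],2),np.round(ray(c,d["xy"],20)))
s=state();print(s)
E
```

```text
scene [-158.45260376 -601.98943106  846.33146223]
lid [224. 197.] 0.92 [436. 316.  20.]
lid [260. 216.] 0.91 [447. 170.  20.]
lid_handle [260. 213.] 0.93 [456. 179.  20.]
lid_handle [222. 193.] 0.89 [444. 332.  20.]
station [356. 265.] 0.94 [ 473. -145.   20.]
mug [334. 171.] 0.66 [746. 156.  20.]
tub [408. 214.] 0.89 [ 720. -135.   20.]
top [365.3256632   47.28191167 995.67767092]
lid [262. 236.] 0.78 [465. 189.  20.]
lid [205. 237.] 0.55 [458. 335.  20.]
lid_handle [207. 240.] 0.77 [451. 331.  20.]
lid_handle [259. 238.] 0.55 [459. 196.  20.]
station [377. 232.] 0.97 [ 486. -110.   20.]
tub [382. 153.] 0.66 [ 701. -126.   20.]
tub [203. 241.] 0.66 [446. 340.  20.]
{'t': 0.6, 'joints': array([ 1.24141547e+00,  4.90902895e-01,  1.55892783e+00,  1.88650235e-05,
        1.09170010e+00, -1.05580031e-01]), 'qvel': array([-9.79148135e-05, -3.03328449e-04,  2.65383620e-04, -1.51734924e-03,
       -2.95924042e-03,  3.56326016e-04]), 'tau': array([ 4.13360185e-04, -6.12204480e+01, -2.58358884e+01,  6.92986138e-02,
        4.45511739e-02,  1.60382291e-05]), 'eef_pos': array([138.6733331 , 609.42583074, 214.64954499]), 'tcp_rot': array([ 3.14152940e+00, -1.01325895e-05,  2.91778313e+00]), 'ft_force': array([-0.43821511, -0.07354125,  0.28248864]), 'moment': array([-0.03236026, -0.05889338, -0.011772  ]), 'grip_force': 0.0, 'opening': 0.9959544728903871}
```

View pics/top1.png

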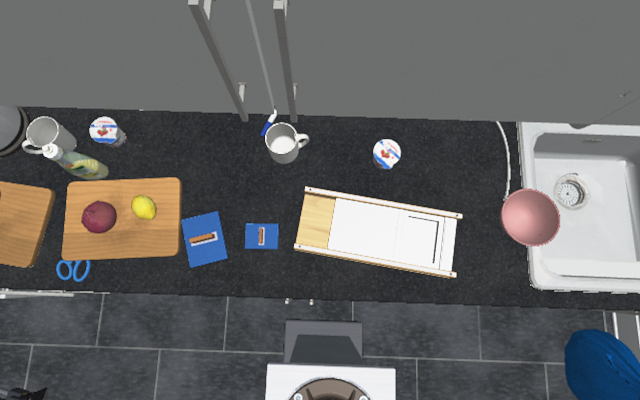

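Run:
```python
import cv2
a=cv2.imread("pics/top1.png")[195:285,160:300]
cv2.imwrite("pics/crop1.png",cv2.resize(a,None,fx=5,fy=5,interpolation=cv2.INTER_CUBIC))
```

```text
(no output)
```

View pics/crop1.png

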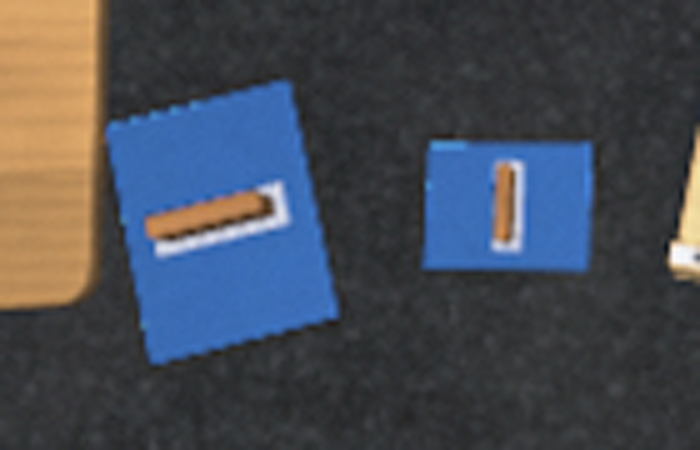

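The top view shows two blue lids. The larger is at about (204,239), beside the cutting board with its handle near-horizontal. The smaller look-alike is at (262,236). The lid's description says larger, so I take (204,239), and the crop confirms its handle along its short side. The station spans about (296–461, 188–275), with the deck on the left and the pocket around (415,238).

Run:
```python
from h import *
c=read_camera("top"); f=c["frame"]; 
hsv=cv2.cvtColor(f,cv2.COLOR_BGR2HSV)
m=cv2.inRange(hsv,(100,120,80),(125,255,255)); m[:,:170]=0;m[:,300:]=0;m[:190]=0;m[290:]=0
cs,_=cv2.findContours(m,cv2.RETR_EXTERNAL,cv2.CHAIN_APPROX_NONE)
for k in sorted(cs,key=cv2.contourArea)[-2:]:
    P=np.array([ray(c,p[0],6)[:2] for p in k],np.float32); print(cv2.minAreaRect(P))
# station: fit rail-top outer corners by wood/white mask
print([np.round(ray(c,p,50)) for p in [(307,188),(461.5,214),(296,249),(455.5,276)]])
a=f[175:290,285:475]; cv2.imwrite("pics/st.png",cv2.resize(a,None,fx=4,fy=4,interpolation=cv2.INTER_CUBIC))
```

```text
((466.7674560546875, 191.8822784423828), (68.74629211425781, 88.59747314453125), 1.474670648574829)
((454.443359375, 342.6812744140625), (131.4960479736328, 101.71922302246094), 16.454471588134766)
[array([590.,  75.,  50.]), array([ 535., -322.,   50.]), array([432.,  97.,  50.]), array([ 379., -300.,   50.])]
```

View pics/st.png

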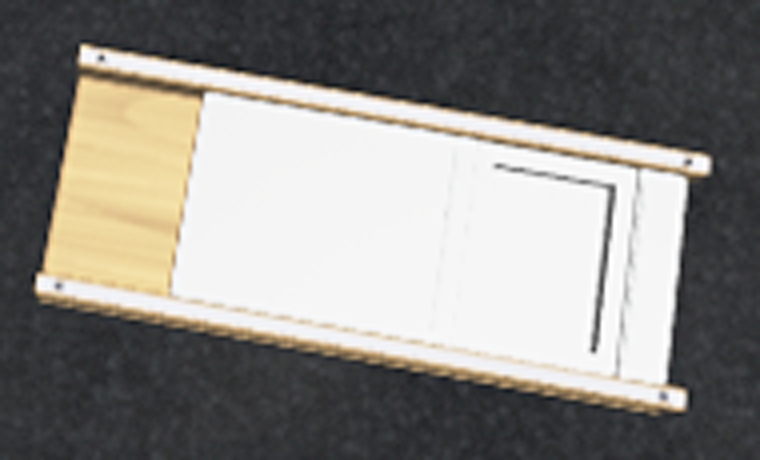

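The larger lid measures 131×102 mm, so it is confirmed. Pocket edges show at crop x of about 447 and 628. I'll fit the station pose and the pocket.

```bash
cat > st.py <<'E'
import numpy as np
from scipy.optimize import least_squares
def fit(c,proj,px):
    loc=np.array([[-205,83],[205,83],[-205,-83],[205,-83]])
    def r(p):
        a=p[2];R=np.array([[np.cos(a),-np.sin(a)],[np.sin(a),np.cos(a)]])
        return np.ravel([proj(c,[*(R@l+p[:2]),50])-q for l,q in zip(loc,px)])
    return least_squares(r,[480,-110,np.radians(-98)])
E
python3 - <<'E'
from h import *; from st import *
c=read_camera("top")
px=[np.array([x,y])/4+[285,175] for x,y in [(80,44),(711,157),(36,293),(686,410)]]
s=fit(c,proj,px);print(s.x,np.degrees(s.x[2]),np.round(s.fun,1))
a=s.x[2];R=np.array([[np.cos(a),-np.sin(a)],[np.sin(a),np.cos(a)]])
for q in [(458,150),(436,328),(638,170),(618,375),(203,93),(172,295)]:
    P=ray(c,np.array(q)/4+[285,175],40)[:2]; print(q,R.T@(P-s.x[:2]))
for l in [(-85,0),(0,0),(80,0)]: print(l,s.x[:2]+R@np.array(l))
E
```

```text
[ 484.9112196  -111.2466684    -1.71519136] -98.27322606550992 [ 0.3 -0.6  0.5 -1.2 -0.8  0.6  0.1  1. ]
(458, 150) [46.65859908 57.77240141]
(436, 328) [ 48.08645301 -57.46925243]
(638, 170) [162.36378513  65.33448122]
(618, 375) [164.17080055 -66.18298169]
(203, 93) [-121.4746631    65.69353281]
(172, 295) [-119.09555044  -66.5436614 ]
(-85, 0) [497.14219145 -27.13125169]
(0, 0) [ 484.9112196 -111.2466684]
(80, 0) [ 473.39971668 -190.41411942]
```

Emit:
jog_arm([
  {"turn": [0, 0, -10], "slide": [50, -40, 0], "claw": 60},
  {"turn": [0, 0, -10], "slide": [50, -40, 0], "claw": 60},
  {"turn": [0, 0, -10], "slide": [50, -40, 0], "claw": 60},
  {"turn": [0, 0, -10], "slide": [50, -40, 0], "claw": 60},
  {"turn": [0, 0, -10], "slide": [50, -40, 0], "claw": 60},
])

```text
t: 1.32
eef_pos: [384.2, 412.8, 214.9]
tcp_rot: [3.141, -0.0, 2.039]
ft_force: [-1.4, 0.5, 0.3]
opening: 0.606
grip_force: 0.0
```

Emit:
jog_arm([
  {"turn": [0, 0, -10], "slide": [35, -35, -20], "claw": 60},
  {"turn": [0, 0, -0.7], "slide": [35, -35, -20], "claw": 60},
  {"turn": [0, 0, 0], "slide": [0, 0, 0], "claw": 60},
])

```text
t: 1.7
eef_pos: [454.2, 341.8, 173.3]
tcp_rot: [-3.14, 0.001, 1.854]
ft_force: [-0.8, 0.1, 1.3]
opening: 0.6
grip_force: 0.0
```

Run:
```python
from h import *
c=read_camera("wrist"); cv2.imwrite("pics/w1.png",c["frame"]); s=state(); print(s["eef_pos"],np.degrees(s["tcp_rot"]),s["joints"])
hsv=cv2.cvtColor(c["frame"],cv2.COLOR_BGR2HSV)
m=cv2.inRange(hsv,(100,120,60),(125,255,255))
cs,_=cv2.findContours(m,cv2.RETR_EXTERNAL,cv2.CHAIN_APPROX_NONE)
k=max(cs,key=cv2.contourArea)
P=np.array([ray(c,p[0],6)[:2] for p in k],np.float32); print(cv2.minAreaRect(P),cv2.boundingRect(k))
print([ (np.round(d["xy"]),ray(c,d["xy"],30)) for d in look_for("lid_handle","wrist")])
```

```text
[453.36378838 343.18808489 174.13428234] [-1.79940854e+02  1.24158679e-02  1.06334374e+02] [5.31776451e-01 4.56623193e-01 1.74552927e+00 5.19151608e-05
 9.40494143e-01 2.46657336e-01]
((453.1055908203125, 344.8131408691406), (129.98831176757812, 100.5412826538086), 16.898483276367188) (263, 148, 106, 81)
[(array([295., 307.]), array([468.07175866, 192.45971565,  30.        ])), (array([317., 189.]), array([452.11223829, 350.09632393,  30.        ]))]
```

View pics/w1.png

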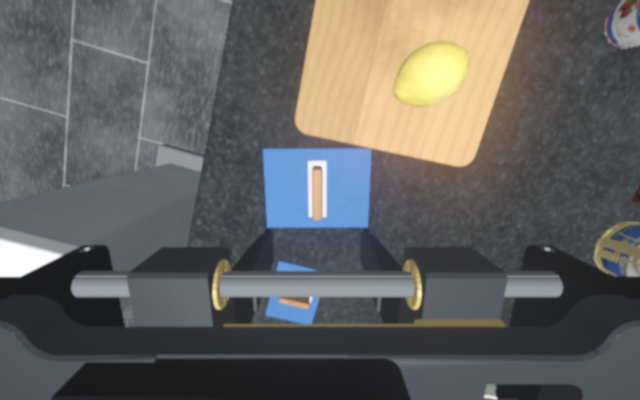

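The wrist view shows the lid at (317,188), centred ahead with its bar handle in line with the fingers; the small one is at (295,305). The measured offset is under 2 mm, so I descend.

Emit:
jog_arm([
  {"turn": [0, 0, 0.4], "slide": [0, 1, -50], "claw": 60},
  {"turn": [0, 0, 0], "slide": [0, 0, -50], "claw": 60},
  {"turn": [0, 0, 0], "slide": [0, 0, -40], "claw": 50},
  {"turn": [0, 0, 0], "slide": [0, 0, -22], "claw": 50},
  {"turn": [0, 0, 0], "slide": [0, 0, 0], "claw": 40},
])

```text
t: 2.42
eef_pos: [451.5, 346.0, 12.0]
tcp_rot: [-3.14, 0.0, 1.867]
ft_force: [-0.3, 0.8, 0.2]
opening: 0.445
grip_force: 0.0
```

Emit:
jog_arm([
  {"slide": [0, 0, 0], "turn": [0, 0, 0], "claw": 20},
  {"slide": [0, 0, 0], "turn": [0, 0, 0], "claw": 0},
  {"slide": [0, 0, 0], "turn": [0, 0, 0], "claw": 0},
  {"slide": [0, 0, 0], "turn": [0, 0, 0], "claw": 0},
  {"slide": [0, 0, 0], "turn": [0, 0, 0], "claw": 0},
])

```text
t: 3.05
eef_pos: [453.0, 345.5, 13.5]
tcp_rot: [3.14, -0.0, 1.865]
ft_force: [-1.4, 1.2, 7.1]
opening: 0.125
grip_force: 30.0
```

Emit:
jog_arm([
  {"slide": [0, 0, 20], "turn": [0, 0, 0], "claw": 0},
  {"slide": [0, 0, 40], "turn": [0, 0, 0], "claw": 0},
  {"slide": [0, 0, 40], "turn": [0, 0, -8], "claw": 0},
  {"slide": [5, -40, 0], "turn": [0, 0, -8], "claw": 0},
  {"slide": [5, -50, 0], "turn": [0, 0, -8.5], "claw": 0},
])

```text
t: 3.68
eef_pos: [462.7, 254.7, 113.2]
tcp_rot: [3.14, -0.001, 1.435]
ft_force: [0.7, -0.3, -2.1]
opening: 0.124
grip_force: 30.0
```

Emit:
jog_arm([
  {"slide": [5, -50, 0], "turn": [0, 0, 0], "claw": 0},
  {"slide": [5, -50, 0], "turn": [0, 0, 0], "claw": 0},
  {"slide": [5, -50, 0], "turn": [0, 0, 0], "claw": 0},
  {"slide": [5, -50, 0], "turn": [0, 0, 0], "claw": 0},
  {"slide": [5, -40, 0], "turn": [0, 0, 0], "claw": 0},
])

```text
t: 4.3
eef_pos: [487.6, 13.3, 112.8]
tcp_rot: [3.141, 0.0, 1.437]
ft_force: [-0.0, 0.6, -2.2]
opening: 0.123
grip_force: 30.0
```

Emit:
jog_arm([
  {"slide": [8, -35, 0], "turn": [0, 0, 0], "claw": 0},
  {"slide": [0, 0, 0], "turn": [0, 0, 0], "claw": 0},
  {"slide": [0, 0, 0], "turn": [0, 0, 0], "claw": 0},
])

```text
t: 4.68
eef_pos: [495.4, -19.5, 112.6]
tcp_rot: [-3.141, -0.0, 1.437]
ft_force: [-0.2, -0.0, -1.5]
opening: 0.127
grip_force: 30.0
```

Run:
```python
from h import *
for n in ["scene","top","wrist"]:
    c=read_camera(n); cv2.imwrite(f"pics/{n}2.png",c["frame"])
    s=state(); print(s["t"],s["eef_pos"],np.degrees(s["tcp_rot"]),s["ft_force"],s["moment"],s["opening"],s["joints"])
    print(proj(c,[497,-27,40]))
a=cv2.imread("pics/top2.png")[140:290,220:470];b=cv2.imread("pics/wrist2.png")
cv2.imwrite("pics/two.png",np.vstack([cv2.resize(a,(500,300)),cv2.resize(b,(480,300))[:, :].copy() if 0 else cv2.resize(b,(500,300))]))
```

```text
4.725 [495.36681356 -19.15800527 112.65981526] [-1.79982313e+02 -5.53926861e-03  8.23998904e+01] [-0.28839888 -0.30371852 -1.4070699 ] [-0.11680203  0.09842482  0.02171755] 0.12326486624663036 [-1.72029862e-01  4.52321663e-01  1.98004429e+00  1.29626202e-04
  7.09538965e-01 -3.94812963e-02]
[325.46887836 232.8227268 ]
4.775 [495.40528469 -18.99392484 112.67548135] [-1.79987248e+02 -2.88679193e-03  8.24302282e+01] [-1.06465718 -0.23366214 -2.00512379] [-0.11295568  0.08450125 -0.01677979] 0.12422879855353403 [-1.71663716e-01  4.52307658e-01  1.98000688e+00  6.37735203e-05
  7.09502494e-01 -3.95946680e-02]
[345.47882498 225.46713101]
4.825 [495.4805983  -18.92820703 112.69376827] [-1.79993478e+02 -2.05421834e-03  8.24465227e+01] [ 0.24784601  0.02609262 -1.39470001] [-0.10958558  0.0804581  -0.02497017] 0.12333890442346537 [-1.71500114e-01  4.52327259e-01  1.97988804e+00  4.80629402e-05
  7.09492517e-01 -3.97035349e-02]
[319.57564636 222.08607428]
```

View pics/two.png

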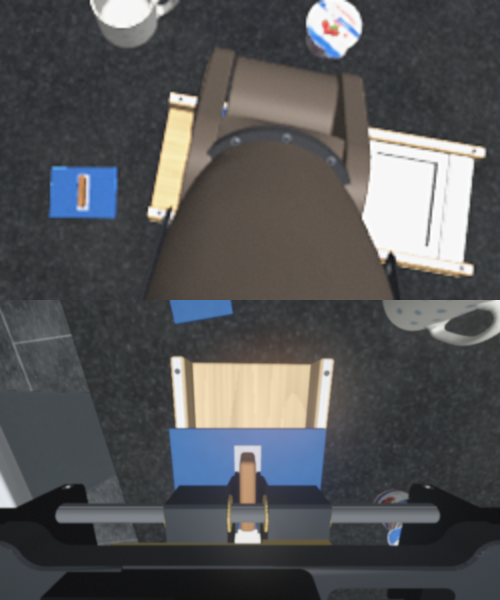

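The lid is held level. In the wrist view it sits between the rails, which appear at left about (180,390) and right (325,390) in the composite. I'll measure lid against rails in that view.

Run:
```python
from h import *
c=read_camera("wrist"); f=c["frame"]; s=state(); print(s["eef_pos"],np.degrees(s["tcp_rot"]))
cv2.imwrite("pics/w3.png",cv2.resize(f[60:260,190:450],None,fx=3,fy=3,interpolation=cv2.INTER_CUBIC))
hsv=cv2.cvtColor(f,cv2.COLOR_BGR2HSV)
m=cv2.inRange(hsv,(100,120,60),(125,255,255)); m[:140]=0
for r in (175,190,205,220,235):
    x=np.where(m[r])[0]
    if len(x): 
        L,Rr=[ray(c,(u,r),107) for u in (x.min()-.5,x.max()+.5)]; print(r,x.min(),x.max(),L[:2],Rr[:2],np.hypot(*(L-Rr)[:2]))
for r in (90,110,130,150,160):
    v=f[r].astype(int); w=np.where((v.min(1)>170)&((v.max(1)-v.min(1))<30))[0]
    for g in np.split(w,np.where(np.diff(w)>3)[0]+1):
        if len(g)>4 and 200<g[0]<440: print(r,g[0],g[-1],ray(c,(g[0]-.5,r),50)[:2],ray(c,(g[-1]+.5,r),50)[:2])
```

```text
[495.54816479 -18.98140374 112.71449047] [-1.79999308e+02 -1.57811566e-03  8.24450603e+01]
175 216 267 [438.21178111  35.24198605] [470.79268228  30.90662629] 32.86807668942891
190 218 414 [437.30119753  25.59898998] [562.43933086   8.95334276] 126.24036591296105
205 219 413 [435.71945488  15.76259415] [561.38098571  -0.94669206] 126.76758488503106
220 220 412 [434.09124243   5.63721619] [560.29155306 -11.13752741] 127.31029191674449
235 222 411 [433.07851814  -4.87829993] [559.16964277 -21.63216711] 127.19930729199794
90 221 232 [435.15684864  93.57092516] [444.38993719  92.34011869]
90 413 423 [582.81317502  73.88776491] [591.26793199  72.76071306]
110 222 233 [432.68846861  79.04340679] [442.08489138  77.79132617]
110 411 421 [580.60885351  59.33290091] [589.2131602   58.18637038]
130 224 234 [430.92838862  63.88671971] [439.69686685  62.71879554]
130 409 419 [578.32518087  44.25409116] [587.08442308  43.08739719]
150 225 235 [428.29201848  48.28256096] [437.22130076  47.09372756]
150 407 417 [575.95779384  28.62252564] [584.87765366  27.43494674]
160 226 236 [427.34690009  40.20945311] [436.35879021  39.00988549]
160 406 416 [574.74125564  20.58987341] [583.74365363  19.39156928]
```

View pics/w3.png

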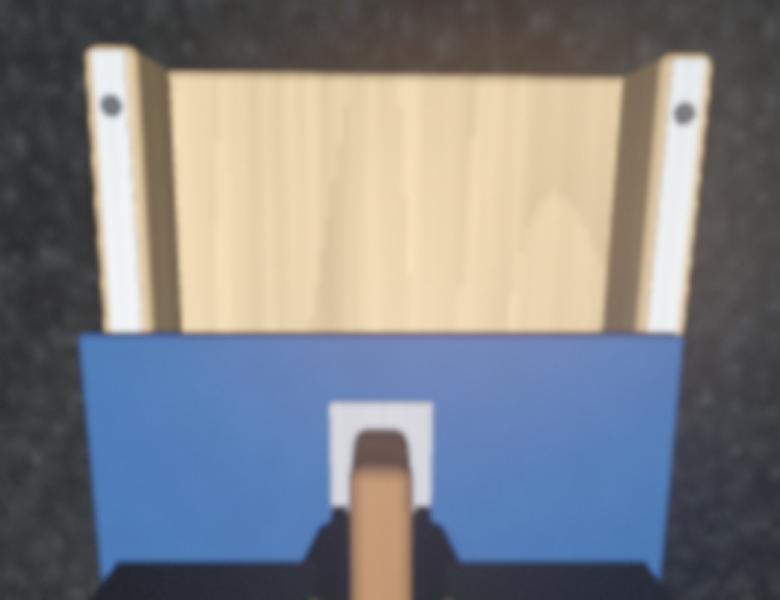

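The wrist view agrees with the top-view fit: the lid needs about +2 mm in x and −0.7° of turn. I go down to just above the rails' level, then feel.

Emit:
jog_arm([
  {"slide": [2, -6, -15], "turn": [0, 0, -0.7], "claw": 0},
  {"slide": [0, 0, -18], "turn": [0, 0, 0], "claw": 0},
  {"slide": [0, 0, -12], "turn": [0, 0, 0], "claw": 0},
  {"slide": [0, 0, 0], "turn": [0, 0, 0], "claw": 0},
])

```text
t: 5.38
eef_pos: [497.2, -25.7, 66.5]
tcp_rot: [-3.14, -0.0, 1.425]
ft_force: [-0.3, 0.5, -0.7]
opening: 0.123
grip_force: 30.0
```

```bash
cat > w.py <<'E'
from h import *
c=read_camera("wrist"); f=c["frame"]; s=state(); print(s["eef_pos"],np.degrees(s["tcp_rot"])[2],s["ft_force"])
zl=s["eef_pos"][2]-7
hsv=cv2.cvtColor(f,cv2.COLOR_BGR2HSV); m=cv2.inRange(hsv,(100,120,60),(125,255,255)); m[:140]=0
for r in (195,210,225):
    x=np.where(m[r])[0]
    if len(x): L,Q=[ray(c,(u,r),zl)[:2] for u in (x.min()-.5,x.max()+.5)]; print("lid",r,(L+Q)/2,np.hypot(*(L-Q)))
for r in (90,110,130,145,155):
    v=f[r].astype(int); w=np.where((v.min(1)>170)&((v.max(1)-v.min(1))<30))[0]
    g=[ray(c,((g[0]+g[-1])/2,r),50)[:2] for g in np.split(w,np.where(np.diff(w)>3)[0]+1) if 4<len(g)<30 and 170<g[0]<460]
    if len(g)==2: print("rail",r,sum(g)/2,g[1]-g[0])
E
python3 w.py
```

```text
[497.58952023 -25.76578532  67.21791848] 81.67483726946946 [-0.25187361  0.62148282 -2.75402335]
lid 195 [461.6338677   12.87034969] 44.00260090816218
lid 210 [500.42658021  -3.001558  ] 124.57946708199792
lid 225 [498.91524658 -13.27855166] 125.08754434619468
rail 90 [511.85047994  70.79143182] [147.57069586 -21.73540513]
rail 110 [510.14584609  59.12145412] [147.6803446  -21.72548888]
rail 130 [508.37985467  47.03142113] [147.79394573 -21.71517708]
rail 145 [507.01378047  37.67430173] [147.23609676 -21.61237799]
rail 155 [506.08163047  31.29272666] [147.29011055 -21.6060921 ]
```

Emit:
jog_arm([
  {"slide": [0.6, 0, -5], "turn": [0, 0, 0], "claw": 0},
  {"slide": [0, 0, -3], "turn": [0, 0, 0], "claw": 0},
  {"slide": [0, 0, -1], "turn": [0, 0, 0], "claw": 0},
  {"slide": [0, 0, 0], "turn": [0, 0, 0], "claw": 0},
])

```text
t: 5.92
eef_pos: [498.3, -25.8, 58.7]
tcp_rot: [3.141, 0.0, 1.426]
ft_force: [-0.5, -1.0, -1.7]
opening: 0.123
grip_force: 30.0
```

Emit:
jog_arm([
  {"slide": [0, 0, -1], "turn": [0, 0, 0], "claw": 0},
  {"slide": [0, 0, 0], "turn": [0, 0, 0], "claw": 0},
])

```text
t: 6.18
eef_pos: [498.3, -25.8, 57.7]
tcp_rot: [3.141, 0.0, 1.426]
ft_force: [-0.4, 0.2, -2.2]
opening: 0.123
grip_force: 30.0
```

Emit:
jog_arm([
  {"slide": [0, 0, -1], "turn": [0, 0, 0], "claw": 0},
  {"slide": [0, 0, 0], "turn": [0, 0, 0], "claw": 0},
])

```text
t: 6.42
eef_pos: [498.3, -25.8, 56.6]
tcp_rot: [3.142, 0.0, 1.426]
ft_force: [-0.6, 0.4, -1.7]
opening: 0.125
grip_force: 30.0
```

Emit:
jog_arm([
  {"slide": [0, 0, -1], "turn": [0, 0, 0], "claw": 0},
  {"slide": [0, 0, 0], "turn": [0, 0, 0], "claw": 0},
])

```text
t: 6.68
eef_pos: [498.3, -25.8, 55.6]
tcp_rot: [-3.142, 0.0, 1.426]
ft_force: [0.8, 0.1, -1.5]
opening: 0.126
grip_force: 30.0
```

Emit:
jog_arm([
  {"slide": [0, 0, -0.7], "turn": [0, 0, 0], "claw": 0},
  {"slide": [0, 0, 0], "turn": [0, 0, 0], "claw": 0},
])

```text
t: 6.92
eef_pos: [498.3, -25.8, 54.9]
tcp_rot: [3.142, -0.0, 1.426]
ft_force: [-0.2, 0.5, -1.5]
opening: 0.123
grip_force: 30.0
```

Emit:
jog_arm([
  {"slide": [0, 0, -0.5], "turn": [0, 0, 0], "claw": 0},
  {"slide": [0, 0, 0], "turn": [0, 0, 0], "claw": 0},
])

```text
t: 7.18
eef_pos: [498.3, -25.8, 54.4]
tcp_rot: [3.142, -0.0, 1.426]
ft_force: [-0.4, -0.2, -1.4]
opening: 0.125
grip_force: 30.0
```

Emit:
jog_arm([
  {"slide": [0, 0, -0.5], "turn": [0, 0, 0], "claw": 0},
  {"slide": [0, 0, 0], "turn": [0, 0, 0], "claw": 0},
])

```text
t: 7.42
eef_pos: [498.3, -25.8, 53.9]
tcp_rot: [3.142, 0.0, 1.426]
ft_force: [0.2, 0.2, -1.4]
opening: 0.129
grip_force: 30.0
```

Emit:
jog_arm([
  {"slide": [0, 0, -0.5], "turn": [0, 0, 0], "claw": 0},
  {"slide": [0, 0, 0], "turn": [0, 0, 0], "claw": 0},
])

```text
t: 7.68
eef_pos: [498.4, -25.8, 53.5]
tcp_rot: [3.141, 0.0, 1.425]
ft_force: [-0.2, -0.4, -0.9]
opening: 0.124
grip_force: 30.0
```

Emit:
jog_arm([
  {"slide": [0, 0, -0.4], "turn": [0, 0, 0], "claw": 0},
  {"slide": [0, 0, 0], "turn": [0, 0, 0], "claw": 0},
])

```text
t: 7.92
eef_pos: [498.3, -25.8, 53.5]
tcp_rot: [3.141, 0.0, 1.426]
ft_force: [-2.1, -0.2, 6.4]
opening: 0.124
grip_force: 30.0
```

Contact is felt with the TCP at 53.5 mm (about 8 N). I ease off slightly and slide along the station's x, direction (−0.145, −0.989). The lid starts at station x ≈ −86, and the image suggests the pocket near +108.

Emit:
jog_arm([
  {"slide": [0, 0, 0.1], "turn": [0, 0, 0], "claw": 0},
  {"slide": [0, 0, 0], "turn": [0, 0, 0], "claw": 0},
  {"slide": [-0.6, -4, 0], "turn": [0, 0, 0], "claw": 0},
  {"slide": [-0.9, -6, 0], "turn": [0, 0, 0], "claw": 0},
])

```text
t: 8.43
eef_pos: [497.2, -35.6, 53.4]
tcp_rot: [3.14, -0.0, 1.426]
ft_force: [1.5, 4.2, 5.0]
opening: 0.126
grip_force: 30.0
```

Emit:
jog_arm([
  {"slide": [-1.15, -8, 0], "turn": [0, 0, 0], "claw": 0},
  {"slide": [-1.15, -8, 0], "turn": [0, 0, 0], "claw": 0},
  {"slide": [-1.15, -8, 0], "turn": [0, 0, 0], "claw": 0},
])

```text
t: 8.8
eef_pos: [493.7, -59.9, 53.4]
tcp_rot: [3.141, -0.0, 1.425]
ft_force: [0.2, 4.6, 5.6]
opening: 0.123
grip_force: 30.0
```

Emit:
jog_arm([
  {"slide": [-1.15, -8, 0], "turn": [0, 0, 0], "claw": 0},
  {"slide": [-1.15, -8, 0], "turn": [0, 0, 0], "claw": 0},
  {"slide": [-1.15, -8, 0], "turn": [0, 0, 0], "claw": 0},
])

```text
t: 9.18
eef_pos: [490.3, -83.9, 53.5]
tcp_rot: [3.141, -0.0, 1.425]
ft_force: [0.3, 4.8, 5.9]
opening: 0.124
grip_force: 30.0
```

Emit:
jog_arm([
  {"slide": [-1.15, -8, 0], "turn": [0, 0, 0], "claw": 0},
  {"slide": [-1.15, -8, 0], "turn": [0, 0, 0], "claw": 0},
  {"slide": [-1.15, -8, 0], "turn": [0, 0, 0], "claw": 0},
  {"slide": [-1.15, -8, 0], "turn": [0, 0, 0], "claw": 0},
])

```text
t: 9.68
eef_pos: [485.6, -115.9, 53.4]
tcp_rot: [3.141, -0.0, 1.425]
ft_force: [1.4, 4.6, 6.0]
opening: 0.122
grip_force: 30.0
```

Emit:
jog_arm([
  {"slide": [-0.6, -4, 0], "turn": [0, 0, 0], "claw": 0},
  {"slide": [-0.6, -4, 0], "turn": [0, 0, 0], "claw": 0},
  {"slide": [-0.6, -4, 0], "turn": [0, 0, 0], "claw": 0},
  {"slide": [-0.6, -4, 0], "turn": [0, 0, 0], "claw": 0},
])

```text
t: 10.18
eef_pos: [483.2, -131.8, 53.4]
tcp_rot: [3.141, -0.0, 1.425]
ft_force: [1.0, 4.6, 6.4]
opening: 0.125
grip_force: 30.0
```

```bash
python3 w.py
```

```text
[ 483.15459201 -132.09587233   53.4621161 ] 81.66640863457792 [-0.2362555   2.12330457  6.80334498]
lid 195 [ 556.2531853  -109.25622463] 264.0532607329506
lid 210 [ 550.23714695 -118.60843416] 254.06781789119304
lid 225 [ 545.69615841 -128.47948241] 248.46393994290204
rail 90 [496.20430112 -36.70092328] [147.47106126 -21.67295434]
rail 110 [494.30316983 -47.50239741] [147.16834824 -21.62978766]
rail 130 [492.7777745  -58.75776784] [147.1509292  -21.62859619]
rail 145 [491.48468484 -67.45214048] [147.3625167 -21.6607566]
rail 155 [490.75422066 -73.40398398] [147.20396704 -21.63817412]
```

Emit:
jog_arm([
  {"slide": [-0.6, -4, 0], "turn": [0, 0, 0], "claw": 0},
  {"slide": [-0.6, -4, 0], "turn": [0, 0, 0], "claw": 0},
  {"slide": [-0.6, -4, 0], "turn": [0, 0, 0], "claw": 0},
  {"slide": [-0.6, -4, 0], "turn": [0, 0, 0], "claw": 0},
])

```text
t: 10.72
eef_pos: [480.8, -147.7, 53.5]
tcp_rot: [3.141, -0.0, 1.425]
ft_force: [-0.2, 4.5, 7.0]
opening: 0.126
grip_force: 30.0
```

Emit:
jog_arm([
  {"slide": [-0.6, -4, 0], "turn": [0, 0, 0], "claw": 0},
  {"slide": [-0.6, -4, 0], "turn": [0, 0, 0], "claw": 0},
  {"slide": [-0.6, -4, 0], "turn": [0, 0, 0], "claw": 0},
  {"slide": [-0.6, -4, 0], "turn": [0, 0, 0], "claw": 0},
])

```text
t: 11.22
eef_pos: [478.3, -163.7, 53.4]
tcp_rot: [3.141, -0.0, 1.425]
ft_force: [0.6, 4.0, 5.5]
opening: 0.128
grip_force: 30.0
```

Emit:
jog_arm([
  {"slide": [-0.6, -4, 0], "turn": [0, 0, 0], "claw": 0},
  {"slide": [-0.6, -4, 0], "turn": [0, 0, 0], "claw": 0},
  {"slide": [-0.6, -4, 0], "turn": [0, 0, 0], "claw": 0},
  {"slide": [-0.6, -4, 0], "turn": [0, 0, 0], "claw": 0},
])

```text
t: 11.72
eef_pos: [475.9, -179.7, 53.4]
tcp_rot: [3.141, -0.0, 1.425]
ft_force: [1.1, 4.3, 6.4]
opening: 0.124
grip_force: 30.0
```

Run:
```python
from h import *
for n in("top","scene"):
    c=read_camera(n); s=state(); u=proj(c,[473,-190,40]); print(u)
    x,y=map(int,u); a=c["frame"][max(0,y-60):y+60,max(0,x-80):x+80]; cv2.imwrite(f"pics/{n}4.png",a)
a,b=[cv2.resize(cv2.imread(f"pics/{n}4.png"),(400,300),interpolation=cv2.INTER_CUBIC) for n in("top","scene")]
cv2.imwrite("pics/both4.png",np.hstack([a,b])); print(s["eef_pos"],s["ft_force"])
```

```text
[409.32231441 236.95889916]
[370.74252993 268.55384165]
[ 475.8677808  -180.00636858   53.45185975] [-0.52540329  0.79125107  5.60186469]
```

View pics/both4.png

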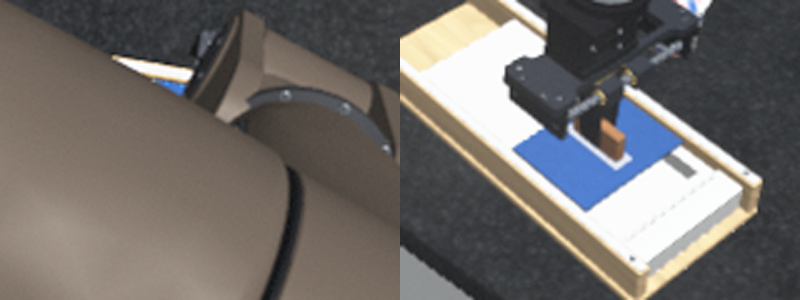

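In the scene crop (right half), the lid lies flat between the rails. Its front edge runs (588,210)–(685,142), and the pocket's end line (lip) runs (625,240)–(715,178).

Run:
```python
from h import *
c=read_camera("scene"); a=np.radians(-98.3); u=np.array([np.cos(a),np.sin(a)])
for q,z in [((380,304),40),((416,279.2),40),((404,264.8),46),((365.2,292),46)]:
    print(q,u@(ray(c,q,z)[:2]-[484.9,-111.2]))
print(u@(state()["eef_pos"][:2]-[484.9,-111.2]))
```

```text
(380, 304) 167.16041812315396
(416, 279.2) 171.30898626572832
(404, 264.8) 126.28030540709167
(365.2, 292) 125.37465333695819
69.38452197389734
```

Both cameras put the lip about 43 mm ahead of the lid's front edge, so the drop should come after about 38–43 mm of travel. I approach 28 mm, then creep.

Emit:
jog_arm([
  {"slide": [-0.6, -4, 0], "turn": [0, 0, 0], "claw": 0},
  {"slide": [-0.6, -4, 0], "turn": [0, 0, 0], "claw": 0},
  {"slide": [-0.6, -4, 0], "turn": [0, 0, 0], "claw": 0},
])

```text
t: 12.25
eef_pos: [474.1, -191.7, 53.4]
tcp_rot: [3.141, -0.0, 1.425]
ft_force: [0.6, 3.8, 5.1]
opening: 0.126
grip_force: 30.0
```

Emit:
jog_arm([
  {"slide": [-0.6, -4, 0], "turn": [0, 0, 0], "claw": 0},
  {"slide": [-0.6, -4, 0], "turn": [0, 0, 0], "claw": 0},
  {"slide": [-0.3, -2, 0], "turn": [0, 0, 0], "claw": 0},
  {"slide": [-0.3, -2, 0], "turn": [0, 0, 0], "claw": 0},
])

```text
t: 12.75
eef_pos: [472.2, -203.7, 53.3]
tcp_rot: [3.141, -0.0, 1.425]
ft_force: [0.5, 4.0, 4.7]
opening: 0.126
grip_force: 30.0
```

Emit:
jog_arm([
  {"slide": [-0.15, -1, 0], "turn": [0, 0, 0], "claw": 0},
  {"slide": [-0.15, -1, 0], "turn": [0, 0, 0], "claw": 0},
])

```text
t: 13.0
eef_pos: [471.9, -205.6, 53.3]
tcp_rot: [3.141, -0.0, 1.425]
ft_force: [0.8, 3.6, 5.4]
opening: 0.125
grip_force: 30.0
```

Emit:
jog_arm([
  {"slide": [-0.15, -1, 0], "turn": [0, 0, 0], "claw": 0},
  {"slide": [-0.15, -1, 0], "turn": [0, 0, 0], "claw": 0},
])

```text
t: 13.25
eef_pos: [471.6, -207.6, 53.3]
tcp_rot: [3.141, -0.0, 1.425]
ft_force: [0.6, 3.9, 4.4]
opening: 0.128
grip_force: 30.0
```

Emit:
jog_arm([
  {"slide": [-0.15, -1, 0], "turn": [0, 0, 0], "claw": 0},
  {"slide": [-0.15, -1, 0], "turn": [0, 0, 0], "claw": 0},
])

```text
t: 13.5
eef_pos: [471.3, -209.6, 53.3]
tcp_rot: [3.141, -0.0, 1.425]
ft_force: [1.0, 3.9, 5.4]
opening: 0.122
grip_force: 30.0
```

Emit:
jog_arm([
  {"slide": [-0.15, -1, 0], "turn": [0, 0, 0], "claw": 0},
  {"slide": [-0.15, -1, 0], "turn": [0, 0, 0], "claw": 0},
])

```text
t: 13.75
eef_pos: [470.9, -211.7, 53.2]
tcp_rot: [3.141, -0.0, 1.425]
ft_force: [0.9, 3.9, 5.9]
opening: 0.123
grip_force: 30.0
```

Emit:
jog_arm([
  {"slide": [-0.15, -1, 0], "turn": [0, 0, 0], "claw": 0},
])

```text
t: 13.88
eef_pos: [470.8, -212.7, 53.2]
tcp_rot: [3.141, -0.0, 1.425]
ft_force: [0.9, 3.8, 4.2]
opening: 0.124
grip_force: 30.0
```

Emit:
jog_arm([
  {"slide": [-0.15, -1, 0], "turn": [0, 0, 0], "claw": 0},
])

```text
t: 14.0
eef_pos: [470.6, -213.8, 53.2]
tcp_rot: [3.141, -0.0, 1.425]
ft_force: [0.6, 3.8, 4.5]
opening: 0.123
grip_force: 30.0
```

Now one row at a time (33.8 mm travelled).

Emit:
jog_arm([
  {"slide": [-0.15, -1, 0], "turn": [0, 0, 0], "claw": 0},
])

```text
t: 14.12
eef_pos: [470.4, -214.8, 53.2]
tcp_rot: [3.142, -0.0, 1.425]
ft_force: [0.0, 3.4, 5.0]
opening: 0.125
grip_force: 30.0
```

Emit:
jog_arm([
  {"slide": [-0.15, -1, 0], "turn": [0, 0, 0], "claw": 0},
])

```text
t: 14.25
eef_pos: [470.3, -215.8, 53.1]
tcp_rot: [-3.142, -0.0, 1.426]
ft_force: [0.2, 2.7, 3.9]
opening: 0.119
grip_force: 30.0
```

Emit:
jog_arm([
  {"slide": [-0.15, -1, 0], "turn": [0, 0, 0], "claw": 0},
])

```text
t: 14.38
eef_pos: [470.0, -217.0, 53.0]
tcp_rot: [-3.141, 0.0, 1.426]
ft_force: [-0.3, -0.1, -1.6]
opening: 0.122
grip_force: 30.0
```

Emit:
jog_arm([
  {"slide": [-0.15, -1, 0], "turn": [0, 0, 0], "claw": 0},
])

```text
t: 14.5
eef_pos: [469.9, -218.1, 52.9]
tcp_rot: [-3.141, 0.0, 1.426]
ft_force: [-0.2, 0.3, -1.3]
opening: 0.122
grip_force: 30.0
```

The contact force vanished at y ≈ −217, so the trailing edge has cleared into the pocket. I lower it now near mid-window.

Emit:
jog_arm([
  {"slide": [0, -0.4, -1], "turn": [0, 0, 0], "claw": 0},
  {"slide": [0, 0, -1], "turn": [0, 0, 0], "claw": 0},
])

```text
t: 14.75
eef_pos: [469.9, -218.3, 51.0]
tcp_rot: [-3.142, 0.0, 1.425]
ft_force: [-0.6, 0.9, -2.1]
opening: 0.122
grip_force: 30.0
```

Emit:
jog_arm([
  {"slide": [0, 0, -1], "turn": [0, 0, 0], "claw": 0},
  {"slide": [0, 0, -1], "turn": [0, 0, 0], "claw": 0},
  {"slide": [0, 0, 0], "turn": [0, 0, 0], "claw": 0},
])

```text
t: 15.12
eef_pos: [470.0, -218.2, 49.1]
tcp_rot: [-3.142, -0.0, 1.425]
ft_force: [0.2, 0.3, -2.0]
opening: 0.122
grip_force: 30.0
```

Emit:
jog_arm([
  {"slide": [0, 0, -0.6], "turn": [0, 0, 0], "claw": 0},
  {"slide": [0, 0, 0], "turn": [0, 0, 0], "claw": 0},
])

```text
t: 15.38
eef_pos: [470.0, -218.2, 48.5]
tcp_rot: [3.142, 0.0, 1.426]
ft_force: [-0.1, -0.0, -1.8]
opening: 0.121
grip_force: 30.0
```

Emit:
jog_arm([
  {"slide": [0, 0, -0.5], "turn": [0, 0, 0], "claw": 0},
  {"slide": [0, 0, 0], "turn": [0, 0, 0], "claw": 0},
])

```text
t: 15.62
eef_pos: [470.0, -218.2, 48.0]
tcp_rot: [3.142, -0.0, 1.426]
ft_force: [0.3, 0.5, -2.0]
opening: 0.121
grip_force: 30.0
```

Ledge expected at TCP ≈ 47.4.

Emit:
jog_arm([
  {"slide": [0, 0, -0.5], "turn": [0, 0, 0], "claw": 0},
  {"slide": [0, 0, 0], "turn": [0, 0, 0], "claw": 0},
])

```text
t: 15.88
eef_pos: [470.0, -218.2, 47.6]
tcp_rot: [3.141, 0.0, 1.426]
ft_force: [-0.4, -0.2, -1.6]
opening: 0.125
grip_force: 30.0
```

Emit:
jog_arm([
  {"slide": [0, 0, -0.3], "turn": [0, 0, 0], "claw": 0},
  {"slide": [0, 0, 0], "turn": [0, 0, 0], "claw": 0},
])

```text
t: 16.12
eef_pos: [470.1, -218.2, 47.5]
tcp_rot: [3.141, 0.0, 1.426]
ft_force: [-1.7, 1.3, 3.6]
opening: 0.126
grip_force: 30.0
```

The lid is on the ledge, 6 mm below deck level. I let go and retreat.

Emit:
jog_arm([
  {"slide": [0, 0, 0], "turn": [0, 0, 0], "claw": 20},
  {"slide": [0, 0, 0], "turn": [0, 0, 0], "claw": 35},
  {"slide": [0, 0, 0], "turn": [0, 0, 0], "claw": 35},
  {"slide": [0, 0, 0], "turn": [0, 0, 0], "claw": 35},
])

```text
t: 16.62
eef_pos: [470.0, -218.2, 47.2]
tcp_rot: [3.142, -0.0, 1.426]
ft_force: [-0.3, -0.2, -0.2]
opening: 0.346
grip_force: 0.0
```

Emit:
jog_arm([
  {"slide": [0, 0, 10], "turn": [0, 0, 0], "claw": 35},
  {"slide": [0, 0, 30], "turn": [0, 0, 0], "claw": 35},
  {"slide": [0, 0, 50], "turn": [0, 0, 0], "claw": 35},
  {"slide": [0, 40, 40], "turn": [0, 0, 0], "claw": 35},
  {"slide": [0, 60, 0], "turn": [0, 0, 0], "claw": 35},
])

```text
t: 17.25
eef_pos: [471.1, -118.3, 180.6]
tcp_rot: [3.135, 0.001, 1.423]
ft_force: [1.2, 0.3, -1.5]
opening: 0.35
grip_force: 0.0
```

Emit:
jog_arm([
  {"slide": [0, 60, 0], "turn": [0, 0, 0], "claw": 35},
  {"slide": [0, 60, 0], "turn": [0, 0, 0], "claw": 35},
  {"slide": [0, 0, 0], "turn": [0, 0, 0], "claw": 35},
])

```text
t: 17.62
eef_pos: [469.6, 5.1, 178.0]
tcp_rot: [3.141, -0.0, 1.431]
ft_force: [0.1, -0.1, 0.3]
opening: 0.348
grip_force: 0.0
```

Run:
```python
from h import *
for n in("top","scene"):
    c=read_camera(n); x,y=map(int,proj(c,[470,-218,40])); a=c["frame"][y-60:y+60,x-80:x+80]; cv2.imwrite(f"pics/{n}5.png",cv2.resize(a,(400,300),interpolation=cv2.INTER_CUBIC))
cv2.imwrite("pics/both5.png",np.hstack([cv2.imread(f"pics/{n}5.png") for n in("top","scene")])); s=state();print(s["opening"],s["eef_pos"],s["ft_force"])
```

```text
0.35074532312435824 [470.06971665   2.16577748 177.81372114] [-0.29361338 -0.36797106  0.42015851]
```

View pics/both5.png

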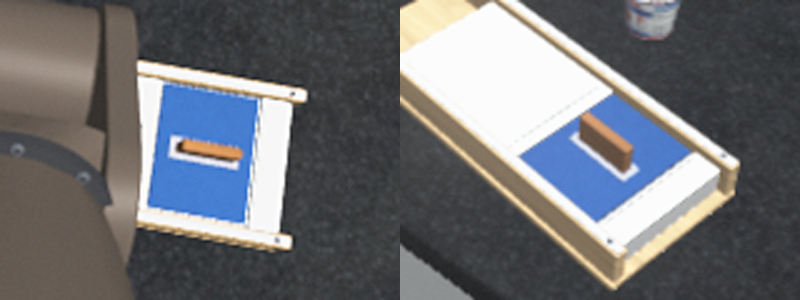

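The picture shows the lid flush in the pocket between deck and lip, centred at about (203,153) in the left crop and (605,155) in the right, with the gripper clear.

```bash
python3 -c "
from cell import *
print(job_done())"
```

```text
the job is handed in; nothing more can be done
None
```

The blue lid was laid on the deck, slid along by feel into the pocket until it seated flat on the ledge, and released; the job is handed in, though no verdict came back.

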